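# Hold the sample cassette down on the reader's sprung stage

### The arm

A 6-joint arm with a two-finger parallel gripper is mounted at the origin on the work surface. World frame = base frame: x ahead of the robot, y to its left, z up, the work surface at z = 0. Lengths are in m, angles in rad, forces in N, time in s.
With the tool pointing down it reaches from about 0.3 to 0.875 m from the base axis. Payload 4.2 kg.
Tool frame: the origin (TCP) lies between the finger pads; the fingertips stand r.nose_length ahead of it and the grasp point (between the pads) lies 8 mm behind it (r.nose_length is the distance from the TCP to the fingertips, in m); z points along the fingers, x is the direction in which the jaws open and shut, and the axes are right-handed (so a half turn about z gives the same grasp; the last joint's range is limited). The gripper opens to 85 mm and grips with 20 to 120 N. Pads are 22 mm wide; open, the fingers measure 114 mm over their backs; the gripper's body (76 mm by 85 mm) begins 54 mm behind the grasp point. The pads swing forward as they close: fully open they stand 13 mm farther back than shut.
Start: joints at [-1.196, 0.32, 1.565, -0, 1.257, -0.02], TCP at [0.221, -0.531, 0.217] pointing down, gripper open.
Joint ranges: [-3.11, 3.11], [-0.84, 2.01], [0.21, 2.61], [-1.34, 4.49], [0.05, 2.63], [-2.56, 2.56]. Speed limits (rad/s): [2.57, 2.57, 3.14, 3.14, 3.14, 3.14].

### API

Orientations are given as a unit quaternion [x, y, z, w].
In Python, from bench import r, eyes, workorder gives the robot as it stands. The module is installed in compiled form; this text tells all that it offers.
- The arm moves only by the tool jog_arm, never from a script. Its argument "commands" is a list of rows, each an object of numbers: "gripper": the opening, from -1 (shut) to 1 (fully open); "x", "y", "z": the shift along the tool's x, y, z in mm; "turn": the turn about the tool's z in degrees. In form: [{"gripper": .., "x": .., "y": .., "z": .., "turn": ..}, ...]. A call has 1 to 20 rows; each row is the pose to reach, as a shift and turn from the pose measured when the call began, along the tool's axes at that moment; what a row does not reach only later rows make up. A row lasts 1/8 s, in which the tool goes at most 62.5 mm and 10.7 degrees, less where a joint would pass 70% of its speed; a pose out of reach is approached as far as the arm can. A call with a gripper value outside its range is refused whole. The fingers move at their own pace and stop on an object; the grip force is fixed at half the most. Time passes only in rows, so rows that repeat a pose let the fingers close. It gives the time, the measured TCP pose, the force and the opening at its end, in the units of the state.
- r.read_state(): the state, without advancing time (a new reading comes with each control period).
- eyes.grab_frame(name): name is "scene" or "top" or "wrist"; returns the picture (420x560x3 uint8, blue, green, red); there is no depth.
- eyes.camera_model(name): a dict with "K" (3x3 intrinsics, pixels), "R" (3x3) and "t" (3): a world point X has camera coordinates R X + t; the wrist camera has in their place "T_tool_cam" (4x4, takes a point from camera to tool coordinates, whose origin is the TCP and whose axes are the tool frame's). Camera axes: x right, y down, z forward; pixel columns grow to the right and rows downward; lengths in m; the calibration is good to about 2 mm. The wrist camera is an equidistant fisheye: a pixel r from the principal point sees the ray r / f radians off the axis. A picture is of the moment at which its call begins: read the wrist's pose just before it. camera_model takes no time and is no camera call.
- workorder.finish_job(): hands the job in, once; it reports no verdict.
The state is a dict: "time_s": time; "q": joint angles; "dq": joint speeds; "joint_efforts": joint torques, N m; "ee_pos": TCP position; "tcp_rot": TCP orientation; "wrist_force": force on the tool from outside, world axes, zero at the start; "torque": the same for the moment, N m; "gripper_width": finger opening in m.
Only numpy, scipy, OpenCV 4.12 (cv2) and the standard library are available. Lean on these libraries where they do the work, as an engineer would, in place of code of your own. Each camera call takes 0.05 s, during which the arm holds its last target.

### The job

Take the sample cassette by its upright bar, set it squarely and centred on the small sprung plate in the top of the bench reader, and press it straight down into the collar until its flange sits fully home on the collar. Keep it pressed there, firmly but without ramming it, as if for a reading: the program finishes while the robot is still holding it down. Leave the beaker, the brass weight and the jar where they are.

Things in the scene. Friction and masses are not known exactly. Their poses are not given: they have to be found in the camera images.
- cassette_center (a point): Loose sample cassette, about 0.2 kg, standing on the bench, 54 mm high in all; this point is at its centre, 27 mm above its underside. From below: a dark rectangular foot 50 (x) x 36 (y) x 14 mm high, a wider aluminium flange 74 (x) x 60 (y) x 8 mm thick, and on top an upright grey finger bar 44 mm long (x), 16 mm thick (y) and 32 mm high, centred. The flange's top is 22 mm above the underside. z points up, x along the bar. It works either way round (half a turn).
- cassette: The same loose cassette; this origin is the centre of its underside (27 mm below the point above), same axes.
- reader: Fixed bench reader, a white box 195 x 140 x 60 mm high with a blank display, a steel collar on top. Its origin is on the bench directly below the centre of the collar's opening; the box reaches 130 mm from there to its -x (display side), 65 mm to +x and 70 mm to either side. z up. It may stand anywhere on the right of the bench, turned.
- collar: The fixed steel collar on the reader, a rectangular frame 96 (x) x 82 (y) mm outside, opening 56 (x) x 42 (y) mm, its flat top 72 mm above the bench: the hard stop for the cassette's flange. Same origin and axes as the reader (origin at bench level).
- collar_top (a point): Centre of the collar's opening at the level of its flat top, 72 mm above the bench. x is the opening's long side, y its short side.
- plunger_top (a point): Centre of the top face of the sprung plate, a flat aluminium rectangle 50 (x) x 36 (y) mm in the middle of the collar's opening (3 mm gap all round). Free, it stands 4 mm above the collar's top (76 mm above the bench), and moves straight down. Same axes as the collar.
- plunger (a joint): Travel of the sprung plate, m: 0 free (up), growing as it is pressed down. The spring pushes back with 4 N at 0 (the cassette's weight alone does not move it) rising evenly to 12 N at 0.018, where the cassette's flange meets the collar. It springs back if let go. A further 3 to 15 N on the collar is a good hold.
- beaker_mid (a point): Bystander: loose glass beaker, 68 mm wide, 85 mm high; point 42 mm up its axis.
- weight_mid (a point): Bystander: loose brass weight, round, 54 mm wide, 56 mm high with a small knob; point 28 mm up its axis.
- jar_mid (a point): Bystander: loose white jar with an orange cap, 60 mm wide, 80 mm high; point 40 mm up its axis.
There are look-alikes about, which are no part of the job. Of the things shaped like the reader, the white one is meant.

How it is judged:
By the outcome, as a careful person would: the job done as asked, in the order asked, and still so for the second after the job is handed in, while the arm keeps its last pose, push and grip.
It also fails if it takes over 45 s, if anything falls off the work surface, if the arm or the gripper's body presses on something with over 40 N, if the wrist force passes 120 N, or if a joint passes its speed limit or range.

## Working session

There is one attempt and no reset: what is moved stays moved. The work goes in short steps, Python scripts to look and compute and a tool call to move; the robot and the scene stay as the last step left them, time stands still between calls to the robot, and variables do not carry over. Pictures are saved under pics/ and viewed, and the job is handed in when it is done.

Besides the shell and the picture viewer there is one more tool, called after ">>>" by a JSON object that holds its "op" and its "data", one argument or row to a line. jog_arm: Moves the arm, as the interface text tells. Its arguments: {"type":"object","properties":{"commands":{"type":"array","items":{"type":"object","properties":{"gripper":{"type":"number"},"x":{"type":"number"},"y":{"type":"number"},"z":{"type":"number"},"turn":{"type":"number"}}}}},"required":["commands"]}

```bash
mkdir -p pics
python3 - <<'E'
from bench import r, eyes
import cv2
print(r.read_state(), r.nose_length)
for n in ["scene","top","wrist"]:
    cv2.imwrite(f"pics/{n}0.png", eyes.grab_frame(n)); print(n, eyes.camera_model(n))
E
```

```text
{'time_s': 0.0, 'q': array([-1.19600192e+00,  3.20292819e-01,  1.56574176e+00,  2.05326456e-05,
        1.25738084e+00, -2.00517365e-02]), 'dq': array([ 3.97615768e-04, -4.29886667e-04,  1.14654698e-04,  3.60537810e-05,
       -6.19256252e-04,  8.19452092e-06]), 'joint_efforts': array([-1.27253781e-03, -4.15532291e+01, -2.34163320e+01, -2.56414260e-04,
        8.04973970e-03, -1.46271151e-05]), 'ee_pos': array([ 0.2209689, -0.5302741,  0.2159574]), 'tcp_rot': array([ 8.32063448e-01, -5.54679717e-01, -7.42463192e-04, -5.28639107e-04]), 'wrist_force': array([ 0.05686487, -0.27234346, -0.32306684]), 'torque': array([-0.04418902,  0.00588346,  0.07077437]), 'gripper_width': 0.08512714483789854} 0.011
scene {'K': array([[453.024825  ,   0.        , 273.64681628],
       [  0.        , 453.024825  , 209.01158238],
       [  0.        ,   0.        ,   1.        ]]), 'R': array([[ 0.4881158 ,  0.87276242,  0.00535894],
       [ 0.63574945, -0.35133977, -0.68730124],
       [-0.59796789,  0.33888954, -0.72635273]]), 't': array([-0.23773518, -0.32883682,  1.77816107])}
top {'K': array([[487.5
[... 168 characters left out ...]
-0.99424899, -0.00249891],
       [-0.97117536, -0.1040403 , -0.21446223],
       [ 0.21296886,  0.02538805, -0.97672909]]), 't': array([-0.12135581,  0.56567403,  1.09037704])}
wrist {'K': array([[325.1922621 ,   0.        , 278.81746215],
       [  0.        , 325.1922621 , 210.79555408],
       [  0.        ,   0.        ,   1.        ]]), 'T_tool_cam': array([[ 9.99999455e-01, -5.04360886e-04, -9.14622204e-04,
         6.32726650e-04],
       [ 7.58265396e-04,  9.52786178e-01,  3.03641110e-01,
        -7.73408649e-02],
       [ 7.18294694e-04, -3.03641638e-01,  9.52786041e-01,
        -1.57251331e-01],
       [ 0.00000000e+00,  0.00000000e+00,  0.00000000e+00,
         1.00000000e+00]])}
```

View pics/scene0.png

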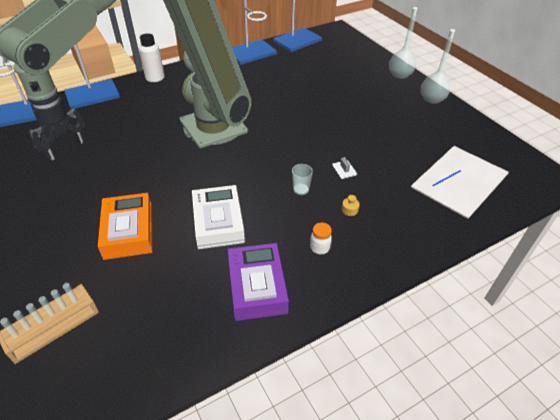

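View pics/top0.png

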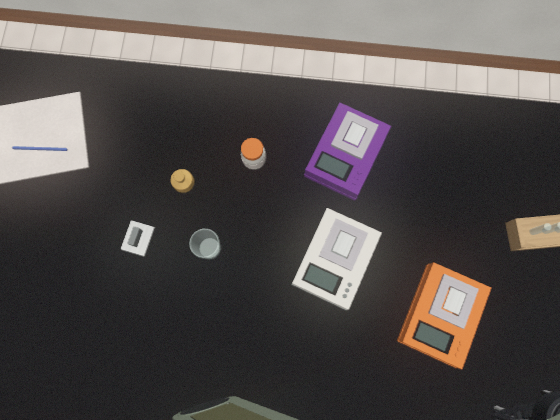

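View pics/wrist0.png

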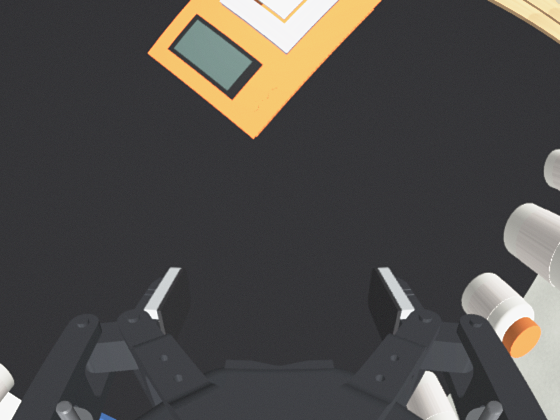

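The top view shows three reader shapes: white (337,258), purple (348,150) and orange (445,315). The white one is the target. The only thing shaped like the cassette is the light flange with a grey bar at (138,238). The other small light rectangles are the reader plates and the paper at (40,140). I'll check both choices in a close crop.

```bash
cat > h.py <<'E'
import numpy as np, cv2
from bench import r, eyes
from scipy.spatial.transform import Rotation as Ro
def ray(name,uv,st=None):
    m=eyes.camera_model(name);K=m["K"];u=np.array(uv,float)
    if name!="wrist":
        d=np.linalg.solve(K,[u[0],u[1],1]);R=m["R"];return -R.T@m["t"],R.T@d
    p=(u-K[:2,2])/K[0,0];th=np.linalg.norm(p)
    d=np.r_[p/th*np.sin(th),np.cos(th)] if th>0 else np.array([0,0,1.])
    T=m["T_tool_cam"];Rw=Ro.from_quat(st["tcp_rot"]).as_matrix()
    return Rw@T[:3,3]+st["ee_pos"],Rw@(T[:3,:3]@d)
def onz(name,uv,z,st=None):
    o,d=ray(name,uv,st);return o+d*(z-o[2])/d[2]
def proj(name,X,st=None):
    m=eyes.camera_model(name);K=m["K"]
    if name!="wrist":
        c=m["R"]@X+m["t"];p=K@c;return p[:2]/p[2]
    T=m["T_tool_cam"];Rw=Ro.from_quat(st["tcp_rot"]).as_matrix()
    c=T[:3,:3].T@(Rw.T@(X-st["ee_pos"])-T[:3,3]);n=np.hypot(c[0],c[1]);th=np.arctan2(n,c[2])
    return K[:2,2]+K[0,0]*th*c[:2]/n
def tool(st,X):
    return Ro.from_quat(st["tcp_rot"]).as_matrix().T@(np.array(X)-st["ee_pos"])*1000
E
python3 - <<'E'
from h import *
a=cv2.imread("pics/top0.png")
c1=cv2.resize(a[213:263,113:163],None,fx=8,fy=8,interpolation=cv2.INTER_CUBIC)
c2=cv2.resize(a[200:310,285:395],(400,400),interpolation=cv2.INTER_CUBIC)
cv2.imwrite("pics/crop0.png",np.hstack([c1,c2]))
for p in [(138,238)]: print("cassette",onz("top",p,.022))
print("collar",onz("top",(344,245),.072), onz("top",(337,258),.06))
s=cv2.imread("pics/scene0.png")
print("scene: cass",onz("scene",(345,169),.022)," collar",onz("scene",(218,215),.072))
E
```

```text
cassette [0.4742514  0.28293453 0.022     ]
collar [ 0.5025954  -0.20753153  0.072     ] [ 0.47252952 -0.19515637  0.06      ]
scene: cass [0.48117243 0.28677809 0.022     ]  collar [ 0.51055349 -0.20380151  0.072     ]
```

View pics/crop0.png

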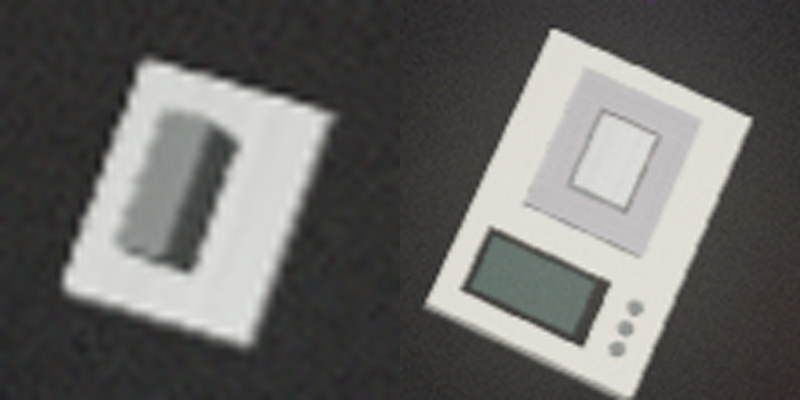

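The left crop shows the cassette: light flange, grey upright bar, top corner at about (131,221) in the full image. The right crop shows the white reader with the collar and the plate centred at about (344,244). Both choices hold, so I'll measure them with contours.

```bash
cat >> h.py <<'E'
def quad(mask,name,z,st=None):
    """largest contour -> points on plane z -> minAreaRect: centre, sizes(long,short) mm, angle of long axis deg"""
    cs,_=cv2.findContours(mask.astype(np.uint8),cv2.RETR_EXTERNAL,cv2.CHAIN_APPROX_NONE)
    c=cv2.convexHull(max(cs,key=cv2.contourArea))[:,0]
    P=np.array([onz(name,p,z,st)[:2] for p in c])*1000
    (cx,cy),(w,h),_a=R=cv2.minAreaRect(P.astype(np.float32))
    B=cv2.boxPoints(R);e=[B[1]-B[0],B[2]-B[1]];l=max(e,key=np.linalg.norm)
    a=np.degrees(np.arctan2(l[1],l[0]));a=(a+90)%180-90
    return np.round([cx,cy,max(w,h),min(w,h),a],1)
E
python3 - <<'E'
from h import *
for n,rc,rr in [("top",(113,163,213,263),(285,395,200,310)),("scene",(330,360,150,184),(185,250,180,252))]:
    a=cv2.imread(f"pics/{n}0.png");g=a.min(2)
    m=np.zeros(g.shape,bool);m[rc[2]:rc[3],rc[0]:rc[1]]=g[rc[2]:rc[3],rc[0]:rc[1]]>(100)
    print(n,"flange",quad(m,n,.022))
    m=np.zeros(g.shape,bool);m[rr[2]:rr[3],rr[0]:rr[1]]=g[rr[2]:rr[3],rr[0]:rr[1]]>110
    print(n,"box",quad(m,n,.06))
    sub=a[rr[2]:rr[3],rr[0]:rr[1]].astype(int)
    # plate
    if n=="top":
        print(a[245,325:365].tolist()); print(a[252,300:325].tolist())
E
```

```text
top flange [474.6 285.2  75.5  61.9 -10.4]
top box [ 473.3 -194.9  199.4  142.3  -18.8]
[[192, 192, 196], [192, 190, 195], [195, 193, 198], [192, 190, 194], [192, 190, 194], [192, 191, 195], [192, 191, 195], [187, 186, 190], [159, 160, 160], [189, 191, 191], [211, 213, 212], [213, 216, 216], [212, 215, 214], [211, 214, 213], [211, 214, 213], [214, 217, 216], [215, 219, 218], [215, 218, 217], [214, 218, 217], [216, 219, 219], [216, 220, 219], [216, 218, 218], [213, 216, 216], [216, 219, 218], [216, 220, 220], [215, 218, 218], [206, 209, 209], [155, 160, 162], [182, 181, 184], [193, 192, 195], [191, 190, 194], [192, 192, 195], [192, 192, 195], [191, 189, 193], [190, 189, 193], [193, 190, 196], [193, 191, 195], [194, 195, 199], [211, 216, 219], [214, 221, 224]]
[[60, 61, 62], [60, 63, 64], [57, 61, 62], [57, 60, 62], [60, 63, 65], [61, 64, 66], [176, 183, 184], [208, 215, 218], [213, 220, 222], [212, 220, 222], [213, 220, 223], [212, 220, 222], [213, 220, 222], [214, 221, 223], [213, 221, 224], [213, 221, 223], [213, 220, 223], [213, 221, 223], [213, 221, 223], [214, 221, 224], [188, 191, 194], [187, 185, 190], [190, 189, 194], [189, 188, 192], [190, 187, 192]]
scene flange [471.1 285.5 100.8  65.7  -8.5]
scene box [ 496.9 -201.5  245.3  142.9  -18.9]
```

>>> {"op": "jog_arm", "data": {
  "commands": [
    {"x":-15,"y":-30,"z":-10,"turn":-10},
    {"x":-30,"y":-60,"z":-20,"turn":-20},
    {"x":-45,"y":-90,"z":-20,"turn":-30},
    {"x":-60,"y":-120,"z":-20,"turn":-40},
    {"x":-75,"y":-150,"z":-20,"turn":-50},
    {"x":-90,"y":-180,"z":-20,"turn":-60},
    {"x":-105,"y":-210,"z":-20,"turn":-70},
    {"x":-120,"y":-240,"z":-20,"turn":-80},
    {"x":-135,"y":-270,"z":-20,"turn":-90},
    {"x":-150,"y":-300,"z":-20,"turn":-100},
    {"x":-165,"y":-330,"z":-20,"turn":-110},
    {"x":-180,"y":-360,"z":-20,"turn":-120},
    {"x":-188,"y":-380,"z":-20,"turn":-130},
    {"x":-188,"y":-385,"z":-20,"turn":-138},
    {"x":-188,"y":-385,"z":-20,"turn":-138},
    {"x":-188,"y":-385,"z":-20,"turn":-138}
  ]
}}

```text
validation failed for argument at $.co...
```

Run:
```python
from h import *
import pickle
st=r.read_state();im=eyes.grab_frame("wrist");cv2.imwrite("pics/wrist1.png",im);pickle.dump(st,open("st1.pkl","wb"))
print(st["time_s"],st["ee_pos"],st["q"],st["dq"].max(),proj("wrist",np.array([.505,-.206,.076]),st))
```

```text
0.15 [ 0.22099016 -0.53041527  0.21616558] [-1.19603440e+00  3.20168027e-01  1.56539018e+00 -2.12961905e-05
  1.25744879e+00 -2.00145886e-02] 0.00017362801011387816 [ 112.20953523 -125.83139937]
```

View pics/wrist1.png

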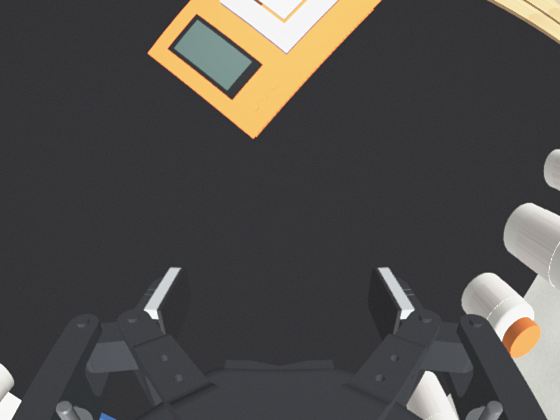

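The call was refused because the rows were missing the gripper value. I'll add it to every row.

>>> {"op": "jog_arm", "data": {
  "commands": [
    {"gripper":1,"x":-15,"y":-30,"z":-10,"turn":-10},
    {"gripper":1,"x":-30,"y":-60,"z":-20,"turn":-20},
    {"gripper":1,"x":-45,"y":-90,"z":-20,"turn":-30},
    {"gripper":1,"x":-60,"y":-120,"z":-20,"turn":-40},
    {"gripper":1,"x":-75,"y":-150,"z":-20,"turn":-50},
    {"gripper":1,"x":-90,"y":-180,"z":-20,"turn":-60},
    {"gripper":1,"x":-105,"y":-210,"z":-20,"turn":-70},
    {"gripper":1,"x":-120,"y":-240,"z":-20,"turn":-80},
    {"gripper":1,"x":-135,"y":-270,"z":-20,"turn":-90},
    {"gripper":1,"x":-150,"y":-300,"z":-20,"turn":-100},
    {"gripper":1,"x":-165,"y":-330,"z":-20,"turn":-110},
    {"gripper":1,"x":-180,"y":-360,"z":-20,"turn":-120},
    {"gripper":1,"x":-188,"y":-380,"z":-20,"turn":-130},
    {"gripper":1,"x":-188,"y":-385,"z":-20,"turn":-138},
    {"gripper":1,"x":-188,"y":-385,"z":-20,"turn":-138},
    {"gripper":1,"x":-188,"y":-385,"z":-20,"turn":-138}
  ]
}}

```text
time_s: 2.2
ee_pos: [0.5038, -0.2091, 0.2364]
tcp_rot: [0.817, 0.577, -0.0, -0.001]
wrist_force: [0.2, -0.5, -0.0]
gripper_width: 0.0853
```

Run:
```python
from h import *
import pickle
st=r.read_state();im=eyes.grab_frame("wrist");cv2.imwrite("pics/wrist2.png",im);pickle.dump(st,open("st2.pkl","wb"))
print(st["time_s"],st["ee_pos"],st["q"],st["dq"].max(),proj("wrist",np.array([.505,-.206,.076]),st))
```

```text
2.2 [ 0.50381425 -0.2090526   0.23639734] [-4.14759363e-01  2.61696122e-01  1.59747938e+00  6.08318005e-04
  1.28357195e+00 -1.64528716e+00] 0.00044384994185831645 [282.57635298 188.77327168]
```

View pics/wrist2.png

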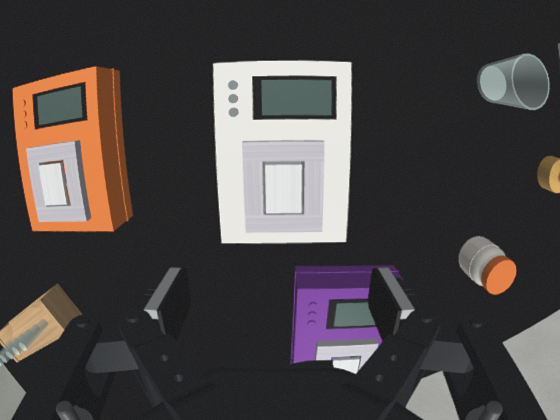

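The wrist view shows the white reader, with the plate spanning about (264,162) to (303,214) and the collar from (243,141) to (323,232). I'll measure the plate and collar and compare with their given sizes.

Run:
```python
from h import *
import pickle
st=pickle.load(open("st2.pkl","rb"));a=cv2.imread("pics/wrist2.png")
y,x=188,284
print(a[190,238:330:1].min(1).tolist())
hs=cv2.cvtColor(a,cv2.COLOR_BGR2HSV)
print(hs[190,210:330:6].tolist())
g=a.min(2)
# plate: connected region around centre bright >
n=np.zeros((422,562),np.uint8);b=a.copy()
_,_,msk,_=cv2.floodFill(b,n,(284,188),(0,0,255),(6,6,6),(6,6,6),4|cv2.FLOODFILL_FIXED_RANGE|(255<<8))
m=n[1:-1,1:-1]>0;m[:150]=0;m[225:]=0;m[:,:255]=0;m[:,312:]=0
print("plate",m.sum(),quad(m,"wrist",.076,st))
m=np.zeros(g.shape,bool);m[55:250,205:360]=g[55:250,205:360]>110
print("box",quad(m,"wrist",.06,st))
cc=cv2.resize(a[135:240,235:330],None,fx=5,fy=5,interpolation=cv2.INTER_CUBIC);cv2.imwrite("pics/crop2.png",cc)
```

```text
[229, 228, 228, 229, 229, 218, 192, 196, 195, 196, 193, 192, 194, 193, 191, 195, 198, 194, 194, 194, 190, 193, 201, 200, 184, 137, 114, 170, 222, 229, 228, 227, 227, 231, 230, 227, 225, 225, 227, 228, 228, 229, 230, 228, 227, 227, 227, 227, 226, 226, 227, 228, 225, 224, 224, 222, 224, 225, 226, 225, 226, 228, 229, 192, 127, 103, 174, 194, 197, 198, 196, 192, 194, 195, 191, 192, 199, 197, 195, 194, 194, 189, 197, 201, 200, 214, 228, 228, 229, 228, 228, 228]
[[135, 13, 38], [120, 13, 38], [24, 5, 233], [30, 5, 233], [25, 7, 234], [24, 5, 233], [133, 9, 202], [140, 8, 197], [140, 8, 196], [40, 7, 117], [80, 3, 230], [80, 3, 230], [75, 2, 229], [80, 3, 230], [75, 2, 226], [75, 4, 233], [133, 9, 204], [135, 8, 197], [126, 6, 199], [30, 5, 233]]
plate 1595 [ 505.2 -205.7   48.7   34.4  -18.6]
box [ 474.7 -194.8  196.3  141.3  -18.9]
```

View pics/crop2.png

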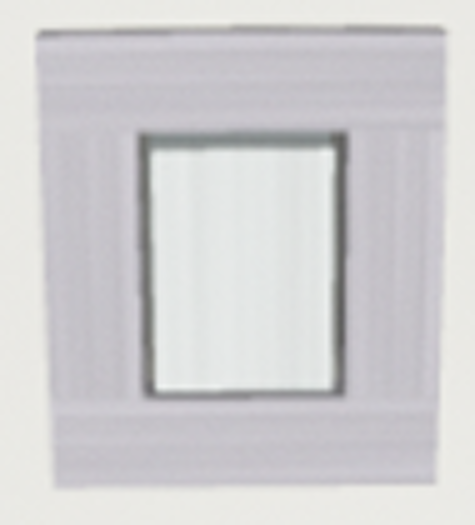

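The plate centre is (505.2, -205.7), yaw about -18.7°. Deriving it from the box gives (505.4, -205.3), so the two agree. Next I'll move over the cassette and look.

>>> {"op": "jog_arm", "data": {
  "commands": [
    {"gripper":1,"x":25,"y":-11,"z":0,"turn":-1},
    {"gripper":1,"x":75,"y":-32,"z":0,"turn":-2},
    {"gripper":1,"x":130,"y":-55,"z":0,"turn":-3},
    {"gripper":1,"x":185,"y":-78,"z":0,"turn":-4},
    {"gripper":1,"x":240,"y":-101,"z":0,"turn":-5},
    {"gripper":1,"x":295,"y":-124,"z":10,"turn":-6},
    {"gripper":1,"x":350,"y":-148,"z":20,"turn":-7},
    {"gripper":1,"x":405,"y":-171,"z":20,"turn":-8},
    {"gripper":1,"x":440,"y":-186,"z":20,"turn":-9},
    {"gripper":1,"x":456,"y":-193,"z":20,"turn":-9},
    {"gripper":1,"x":456,"y":-193,"z":20,"turn":-9},
    {"gripper":1,"x":456,"y":-193,"z":20,"turn":-9}
  ]
}}

```text
time_s: 3.75
ee_pos: [0.4742, 0.2837, 0.217]
tcp_rot: [0.769, 0.639, -0.0, -0.0]
wrist_force: [0.1, 0.4, 0.2]
gripper_width: 0.0857
```

Run:
```python
from h import *
import pickle
st=r.read_state();im=eyes.grab_frame("wrist");cv2.imwrite("pics/wrist3.png",im);pickle.dump(st,open("st3.pkl","wb"))
print(st["time_s"],st["ee_pos"],st["q"],abs(st["dq"]).max(),proj("wrist",np.array([.4746,.2852,.022]),st),proj("wrist",np.array([.4746,.2852,.054]),st))
g=im.min(2)
m=np.zeros(g.shape,bool);m[100:260,190:370]=g[100:260,190:370]>110
print("flange",m.sum(),quad(m,"wrist",.022,st))
```

```text
3.75 [0.47418867 0.28366698 0.21702479] [ 5.17967699e-01  2.84480825e-01  1.61508158e+00  5.69637360e-04
  1.24259466e+00 -8.68098332e-01] 0.007277580157695953 [280.76004821 181.40295943] [280.96676997 188.21071166]
flange 3514 [474.8 286.5  74.6  60.5  -9.8]
```

View pics/wrist3.png

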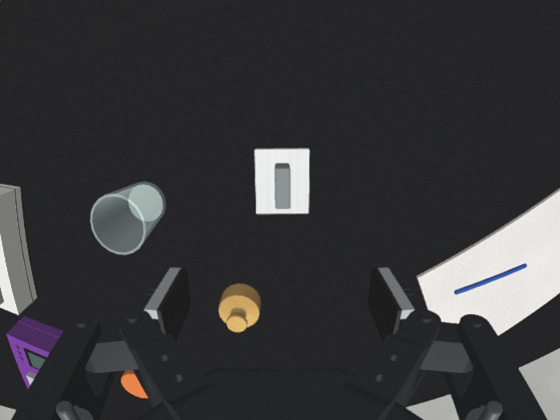

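Wrist view: the cassette is at (282,181) with the bar centred on it, and nothing else is close (beaker at (128,215), weight at (240,308)). The flange measures 74.6 x 60.5, centre (474.8, 286.5), yaw -9.8°, which matches the given size. I'll descend and grip.

>>> {"op": "jog_arm", "data": {
  "commands": [
    {"gripper":0.2,"x":3,"y":0,"z":20,"turn":-0.7},
    {"gripper":0.2,"x":3,"y":0,"z":60,"turn":-0.7},
    {"gripper":0.2,"x":3,"y":0,"z":100,"turn":-0.7},
    {"gripper":0.2,"x":3,"y":0,"z":130,"turn":-0.7},
    {"gripper":0.2,"x":3,"y":0,"z":155,"turn":-0.7},
    {"gripper":0.2,"x":3,"y":0,"z":170,"turn":-0.7},
    {"gripper":0.2,"x":3,"y":0,"z":178,"turn":-0.7},
    {"gripper":0.2,"x":3,"y":0,"z":180.5,"turn":-0.7},
    {"gripper":0.2,"x":3,"y":0,"z":180.5,"turn":-0.7}
  ]
}}

```text
time_s: 4.92
ee_pos: [0.4751, 0.2868, 0.0372]
tcp_rot: [0.766, 0.643, 0.0, -0.0]
wrist_force: [0.6, -0.6, 0.6]
gripper_width: 0.0513
```

Run:
```python
from h import *
st=r.read_state();im=eyes.grab_frame("wrist");cv2.imwrite("pics/wrist4.png",im)
print(st["time_s"],st["ee_pos"],st["wrist_force"],st["gripper_width"])
```

```text
4.925 [0.47509325 0.28682126 0.03717813] [ 0.63681125 -0.58445081  0.61914489] 0.05125782234910014
```

View pics/wrist4.png

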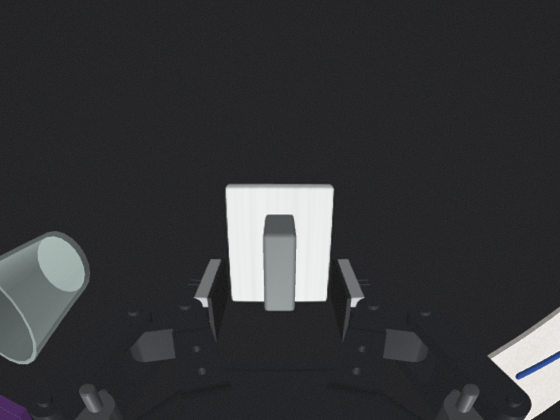

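The fingers straddle the bar (bar at column 280, pads at 215 and 345). I'll close, then lift.

>>> {"op": "jog_arm", "data": {
  "commands": [
    {"gripper":-1,"x":0,"y":0,"z":0,"turn":0},
    {"gripper":-1,"x":0,"y":0,"z":0,"turn":0},
    {"gripper":-1,"x":0,"y":0,"z":0,"turn":0},
    {"gripper":-1,"x":0,"y":0,"z":0,"turn":0},
    {"gripper":-1,"x":0,"y":0,"z":0,"turn":0},
    {"gripper":-1,"x":0,"y":0,"z":0,"turn":0},
    {"gripper":-1,"x":0,"y":0,"z":-10,"turn":0},
    {"gripper":-1,"x":0,"y":0,"z":-40,"turn":0},
    {"gripper":-1,"x":0,"y":0,"z":-80,"turn":0},
    {"gripper":-1,"x":0,"y":0,"z":-120,"turn":0},
    {"gripper":-1,"x":0,"y":0,"z":-130,"turn":0},
    {"gripper":-1,"x":0,"y":0,"z":-130,"turn":0}
  ]
}}

```text
time_s: 6.48
ee_pos: [0.4748, 0.2866, 0.167]
tcp_rot: [0.766, 0.643, 0.001, -0.0]
wrist_force: [0.2, 0.5, -2.7]
gripper_width: 0.0122
```

Run:
```python
from h import *
import pickle
st=r.read_state();im=eyes.grab_frame("wrist");cv2.imwrite("pics/wrist5.png",im);pickle.dump(st,open("st5.pkl","wb"))
print(st["time_s"],st["ee_pos"],st["tcp_rot"],st["wrist_force"],st["torque"],st["gripper_width"])
g=im.min(2)
m=np.zeros(g.shape,bool);m[130:310,190:370]=g[130:310,190:370]>150
zt=st["ee_pos"][2]-.0372+.022
q=quad(m,"wrist",zt,st);print("flange",q,tool(st,[q[0]/1000,q[1]/1000,zt]), "tool x ang",np.degrees(np.arctan2(*Ro.from_quat(st["tcp_rot"]).as_matrix()[:2,0][::-1])))
```

```text
6.475 [0.47482127 0.28663343 0.16700991] [ 7.65537117e-01  6.43391452e-01  5.33547450e-04 -2.78577158e-04] [ 0.15650321  0.51411657 -2.74306808] [ 0.04373344 -0.01428611  0.01525429] 0.012214697892169361
flange [469.6 286.8  65.   59.3 -10.1] [-0.75233346 -5.17598603 15.19778079] tool x ang 80.09038403218895
```

View pics/wrist5.png

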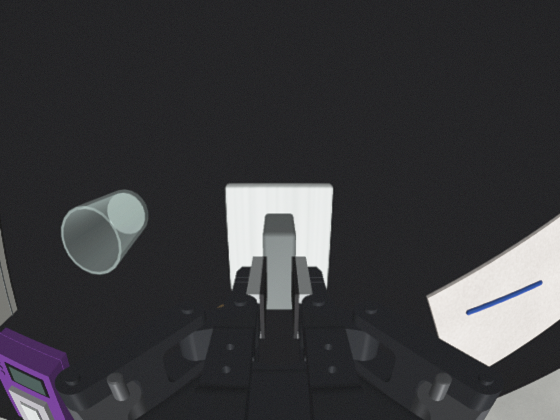

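The cassette is held. It is square to the tool: flange yaw -10.1° against tool x at 80.1°. The centre offset in tool axes is about (-0.5, -0.5) mm. The weight registers on the wrist. I'll carry it over to the reader, well clear of the beaker.

>>> {"op": "jog_arm", "data": {
  "commands": [
    {"gripper":-1,"x":-10,"y":2,"z":-20,"turn":0},
    {"gripper":-1,"x":-40,"y":10,"z":-30,"turn":1},
    {"gripper":-1,"x":-85,"y":20,"z":-30,"turn":2},
    {"gripper":-1,"x":-135,"y":32,"z":-30,"turn":3},
    {"gripper":-1,"x":-185,"y":44,"z":-30,"turn":4},
    {"gripper":-1,"x":-235,"y":56,"z":-30,"turn":5},
    {"gripper":-1,"x":-285,"y":68,"z":-30,"turn":6},
    {"gripper":-1,"x":-335,"y":80,"z":-30,"turn":7},
    {"gripper":-1,"x":-385,"y":92,"z":-30,"turn":8},
    {"gripper":-1,"x":-430,"y":103,"z":-20,"turn":8.9},
    {"gripper":-1,"x":-460,"y":111,"z":-10,"turn":8.9},
    {"gripper":-1,"x":-475,"y":114,"z":5,"turn":8.9},
    {"gripper":-1,"x":-479.3,"y":115.2,"z":15,"turn":8.9},
    {"gripper":-1,"x":-479.3,"y":115.2,"z":15,"turn":8.9},
    {"gripper":-1,"x":-479.3,"y":115.2,"z":15,"turn":8.9}
  ]
}}

```text
time_s: 8.4
ee_pos: [0.5054, -0.2047, 0.1512]
tcp_rot: [0.813, 0.583, -0.0, -0.0]
wrist_force: [0.7, -0.6, -2.1]
gripper_width: 0.0122
```

```bash
cat > look.py <<'E'
from h import *
import sys
k=sys.argv[1]
st=r.read_state();im=eyes.grab_frame("wrist");cv2.imwrite(f"pics/wrist{k}.png",im)
s=eyes.grab_frame("scene");cv2.imwrite(f"pics/scene{k}.png",cv2.resize(s[130:270,150:310],(640,560),interpolation=cv2.INTER_CUBIC))
t=eyes.grab_frame("top");cv2.imwrite(f"pics/top{k}.png",cv2.resize(t[180:320,260:420],(640,560),interpolation=cv2.INTER_CUBIC))
ang=np.degrees(np.arctan2(*Ro.from_quat(st["tcp_rot"]).as_matrix()[:2,0][::-1]))
print(st["time_s"],st["ee_pos"],ang,st["tcp_rot"],st["wrist_force"],st["torque"],st["gripper_width"])
tx=np.array([.5058,-.2054,0]);print("tool shift to target",tool(st,tx))
E
python3 look.py 6
```

```text
8.4 [ 0.50539477 -0.20468431  0.1511708 ] 71.2604589059312 [ 8.12793398e-01  5.82551692e-01 -4.79390504e-04 -4.35283412e-04] [ 0.74917009 -0.60975569 -2.13204746] [ 0.04765211 -0.02508188 -0.01480506] 0.012150806943788789
tool shift to target [ -0.50641755   0.80508005 151.17004899]
```

View pics/wrist6.png

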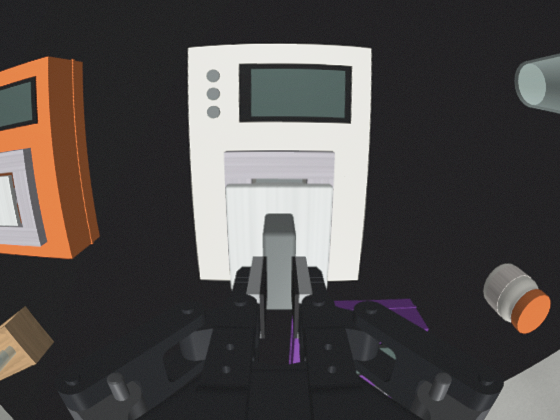

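View pics/scene6.png

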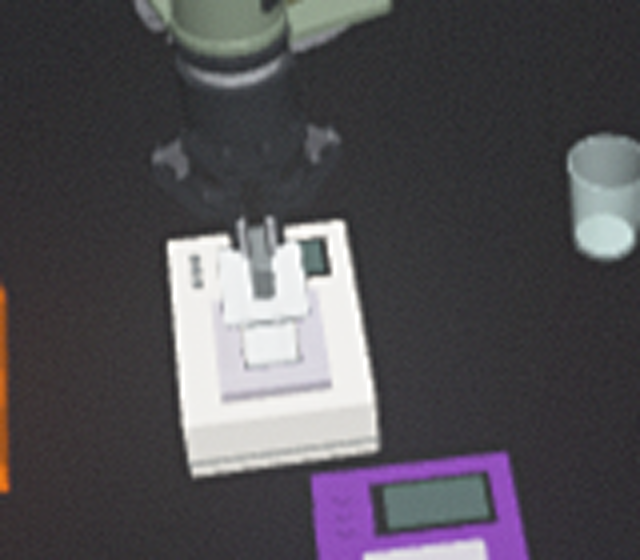

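The cassette is above the collar, with the collar edges at columns 225 and 334, its far edge at row 152, the far slot at row 180 and the flange edge at row 185. I'll work out the relative offset from this one image.

Run:
```python
from h import *
st=r.read_state();a=cv2.imread("pics/wrist6.png");g=a.min(2).astype(int)
print(g[140:200,265].tolist());print(g[140:200,290].tolist())
print("row170",g[168,218:232].tolist(),g[168,326:342].tolist())
print("row215",g[215,220:236].tolist(),g[215,322:342].tolist())
print("slot row181",g[181,244:258].tolist(),g[181,300:316].tolist())
cv2.imwrite("pics/crop6.png",cv2.resize(a[140:240,215:345],None,fx=6,fy=6,interpolation=cv2.INTER_CUBIC))
```

```text
[228, 228, 228, 229, 229, 229, 228, 228, 231, 231, 136, 118, 195, 202, 201, 200, 198, 194, 190, 194, 194, 195, 195, 197, 197, 194, 192, 193, 193, 194, 192, 193, 195, 194, 197, 197, 197, 193, 171, 141, 133, 134, 131, 135, 138, 148, 169, 202, 225, 230, 231, 229, 230, 230, 230, 231, 231, 230, 230, 230]
[228, 228, 227, 229, 228, 228, 228, 229, 230, 230, 135, 117, 194, 200, 201, 201, 198, 191, 190, 193, 192, 194, 193, 194, 195, 194, 190, 191, 192, 194, 193, 192, 195, 197, 197, 197, 196, 193, 177, 148, 134, 135, 132, 132, 134, 143, 166, 199, 223, 229, 229, 229, 228, 228, 229, 227, 228, 229, 229, 228]
row170 [228, 228, 228, 228, 228, 228, 208, 194, 194, 195, 196, 195, 194, 196] [192, 191, 192, 190, 189, 189, 189, 191, 214, 226, 228, 228, 227, 228, 228, 228]
row215 [227, 228, 228, 228, 229, 223, 192, 211, 224, 229, 230, 229, 230, 230, 228, 228] [230, 229, 229, 227, 228, 229, 230, 229, 213, 196, 219, 229, 229, 228, 229, 228, 228, 229, 228, 228]
slot row181 [194, 194, 198, 202, 202, 200, 187, 141, 107, 111, 113, 116, 130, 135] [134, 133, 119, 107, 103, 100, 97, 149, 190, 198, 197, 199, 197, 196, 192, 193]
```

View pics/crop6.png

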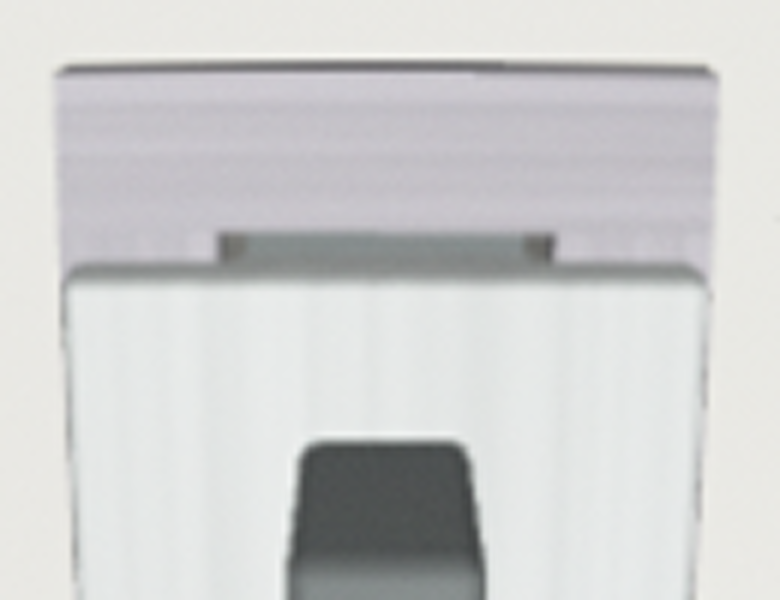

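Run:
```python
from h import *
st=r.read_state();zf=st["ee_pos"][2]-.0372+.022
f=lambda uv,z: np.round(tool(st,onz("wrist",uv,z,st))[:2],2)
print("pred target",tool(st,[.5052,-.2057,.072]))
print("collar far (y+48 =ctr)",f((279,151.6),.072),"L/R",f((224.2,168),.072),f((333.9,168),.072))
print("opening far(y+28)",f((279,178.2),.072),"L/R",f((250.9,181),.072),f((307.2,181),.072))
print("flange far(y+37)",f((279,186.5),zf),"L/R",f((226.5,215),zf),f((331.5,215),zf))
```

```text
pred target [-0.674216   -0.15450096 79.63444571]
collar far (y+48 =ctr) [ -0.5 -47.6] L/R [-41.31 -35.71] [ 40.39 -35.65]
opening far(y+28) [ -0.51 -27.66] L/R [-21.49 -25.6 ] [ 20.55 -25.57]
flange far(y+37) [ -0.58 -36.65] L/R [-30.19 -20.3 ] [ 29.01 -20.25]
```

In this one image the collar centre is at (-0.5, 0.35) and the flange centre at (-0.6, 0.35) mm in tool axes, so they are aligned. I'll descend straight onto the plate.

>>> {"op": "jog_arm", "data": {
  "commands": [
    {"gripper":-1,"x":0,"y":0.2,"z":8,"turn":0},
    {"gripper":-1,"x":0,"y":0.2,"z":18,"turn":0},
    {"gripper":-1,"x":0,"y":0.2,"z":26,"turn":0},
    {"gripper":-1,"x":0,"y":0.2,"z":32,"turn":0},
    {"gripper":-1,"x":0,"y":0.2,"z":35,"turn":0},
    {"gripper":-1,"x":0,"y":0.2,"z":37,"turn":0},
    {"gripper":-1,"x":0,"y":0.2,"z":38.5,"turn":0},
    {"gripper":-1,"x":0,"y":0.2,"z":40,"turn":0},
    {"gripper":-1,"x":0,"y":0.2,"z":40,"turn":0}
  ]
}}

```text
time_s: 9.68
ee_pos: [0.5059, -0.2054, 0.112]
tcp_rot: [0.813, 0.582, -0.0, 0.0]
wrist_force: [-0.8, -0.2, 2.2]
gripper_width: 0.0122
```

```bash
python3 look.py 7
```

```text
9.675 [ 0.50587586 -0.20536293  0.1120427 ] 71.25237275849167 [ 8.12834465e-01  5.82494542e-01 -2.05073307e-04  4.45778609e-04] [-0.79742779 -0.17778258  2.19963332] [-0.09889257  0.25014205  0.00512922] 0.012245631273201843
tool shift to target [ 3.60561651e-02 -1.14351099e-01  1.12042669e+02]
```

View pics/wrist7.png

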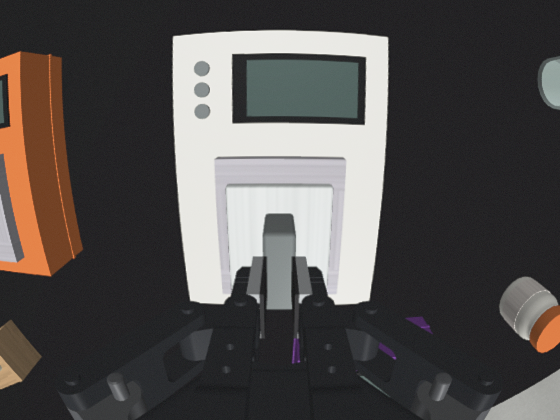

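View pics/scene7.png

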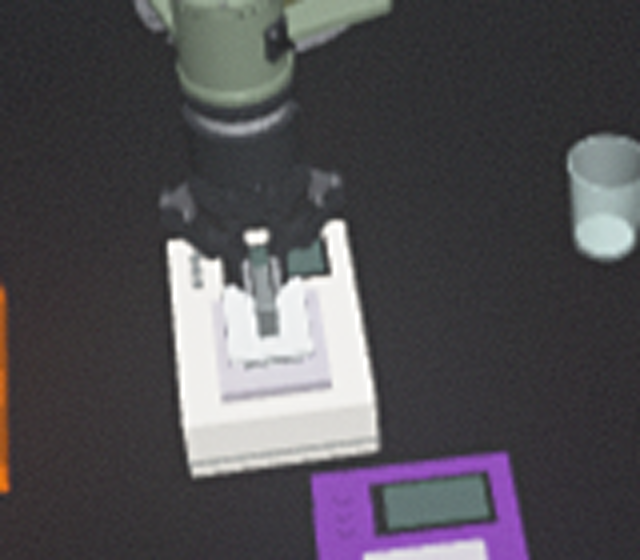

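The cassette is on the plate: force rose by about 4 N, which is the preload. Flange columns are 225 to 333, collar 215 to 346. I'll check the centring at close range.

Run:
```python
from h import *
st=r.read_state();a=cv2.imread("pics/wrist7.png");g=a.min(2).astype(int)
print(g[150:196,255].tolist());print("r200",g[200,210:236].tolist(),g[200,322:352].tolist());print("r235",g[235,212:236].tolist(),g[235,322:350].tolist())
cv2.imwrite("pics/crop7.png",cv2.resize(a[150:300,205:355],None,fx=4,fy=4,interpolation=cv2.INTER_CUBIC))
```

```text
[228, 228, 228, 228, 228, 228, 151, 111, 133, 198, 201, 201, 201, 203, 198, 193, 191, 193, 195, 192, 194, 195, 196, 198, 195, 193, 190, 194, 194, 195, 193, 192, 191, 164, 136, 144, 167, 199, 224, 230, 229, 229, 228, 229, 229, 228]
r200 [227, 227, 228, 228, 227, 221, 200, 192, 192, 196, 199, 195, 192, 190, 191, 187, 184, 217, 229, 230, 229, 229, 230, 229, 228, 227] [231, 229, 229, 228, 229, 228, 229, 229, 229, 215, 192, 192, 193, 195, 193, 191, 195, 200, 200, 200, 200, 202, 220, 228, 227, 227, 228, 228, 228, 228]
r235 [228, 228, 228, 228, 228, 223, 198, 191, 192, 194, 196, 193, 194, 192, 189, 192, 202, 223, 229, 228, 229, 229, 229, 227] [229, 228, 228, 227, 229, 229, 230, 216, 200, 195, 194, 195, 195, 192, 195, 201, 203, 203, 201, 214, 224, 229, 228, 228, 228, 229, 228, 229]
```

View pics/crop7.png

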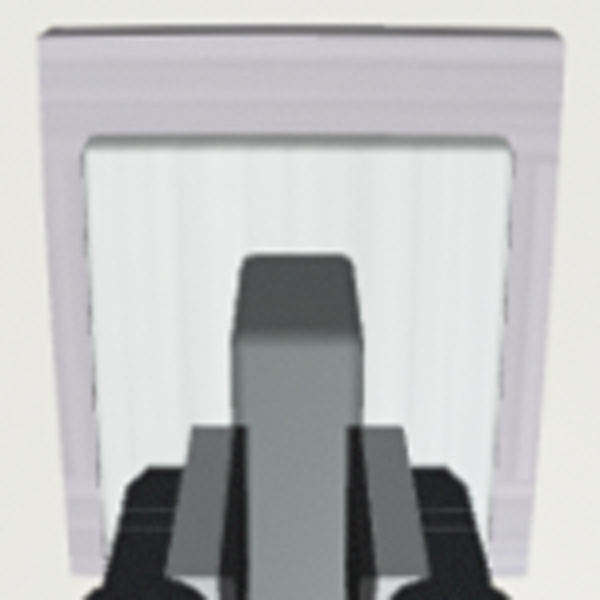

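Run:
```python
from h import *
st=r.read_state();zf=.0748+.022
f=lambda uv,z: np.round(tool(st,onz("wrist",uv,z,st))[:2],2)
print("collar far (y+48)",f((279,158.4),.072),"L/R",f((215.8,200),.072),f((343.8,200),.072),f((217.8,235),.072),f((341.3,235),.072))
print("flange far(y+37)",f((279,186.3),zf),"L/R",f((226.6,200),zf),f((331.2,200),zf),f((228.5,235),zf),f((329.2,235),zf))
```

```text
collar far (y+48) [ -0.55 -48.45] L/R [-40.88 -22.13] [ 40.81 -22.08] [-41.04   1.89] [40.64  1.96]
flange far(y+37) [ -0.58 -36.77] L/R [-29.7  -29.09] [ 28.41 -29.05] [-29.68  -8.17] [28.3  -8.13]
```

The offset is about 0.6 mm, inside the 3 mm gap. I'll raise it slightly, nudge it, and press part way.

>>> {"op": "jog_arm", "data": {
  "commands": [
    {"gripper":-1,"x":0,"y":0,"z":-4,"turn":0},
    {"gripper":-1,"x":0.4,"y":-0.4,"z":-4,"turn":0},
    {"gripper":-1,"x":0.4,"y":-0.4,"z":-4,"turn":0},
    {"gripper":-1,"x":0.4,"y":-0.4,"z":-2,"turn":0},
    {"gripper":-1,"x":0.4,"y":-0.4,"z":0,"turn":0},
    {"gripper":-1,"x":0.4,"y":-0.4,"z":2,"turn":0},
    {"gripper":-1,"x":0.4,"y":-0.4,"z":4,"turn":0},
    {"gripper":-1,"x":0.4,"y":-0.4,"z":6,"turn":0},
    {"gripper":-1,"x":0.4,"y":-0.4,"z":8,"turn":0},
    {"gripper":-1,"x":0.4,"y":-0.4,"z":10,"turn":0},
    {"gripper":-1,"x":0.4,"y":-0.4,"z":12,"turn":0},
    {"gripper":-1,"x":0.4,"y":-0.4,"z":12,"turn":0}
  ]
}}

```text
time_s: 11.32
ee_pos: [0.5057, -0.2049, 0.1004]
tcp_rot: [0.813, 0.582, -0.0, 0.001]
wrist_force: [-1.8, 0.9, 7.4]
gripper_width: 0.0121
```

```bash
python3 look.py 8
```

```text
11.325 [ 0.50571835 -0.20490814  0.10043627] 71.25159346047458 [ 8.12838315e-01  5.82489044e-01 -1.02961039e-04  6.13261874e-04] [-1.83321833  0.92766356  7.37030938] [ 0.06275674  0.48279183 -0.08201526] 0.012112371935273493
tool shift to target [ -0.35095498   0.14732655 100.4367841 ]
```

View pics/wrist8.png

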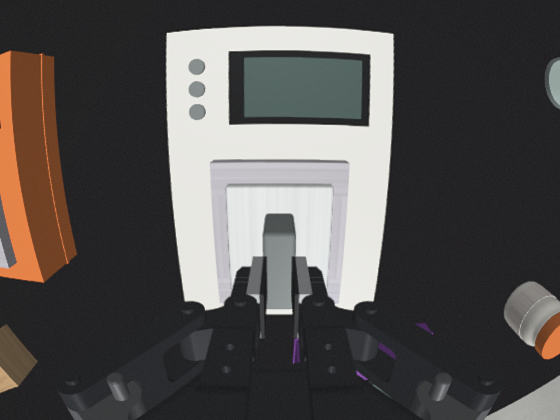

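Force is 9.5 N above the carried baseline at about 12.8 mm travel, and the spring model gives 9.7 N, so it is entering freely. Now the last 5 mm.

>>> {"op": "jog_arm", "data": {
  "commands": [
    {"gripper":-1,"x":0,"y":0,"z":1.5,"turn":0},
    {"gripper":-1,"x":0,"y":0,"z":3,"turn":0},
    {"gripper":-1,"x":0,"y":0,"z":4,"turn":0},
    {"gripper":-1,"x":0,"y":0,"z":4.5,"turn":0},
    {"gripper":-1,"x":0,"y":0,"z":4.8,"turn":0},
    {"gripper":-1,"x":0,"y":0,"z":4.8,"turn":0}
  ]
}}

```text
time_s: 12.22
ee_pos: [0.5058, -0.2049, 0.0966]
tcp_rot: [0.813, 0.582, 0.0, 0.001]
wrist_force: [-3.9, 1.0, 8.8]
gripper_width: 0.012
```

>>> {"op": "jog_arm", "data": {
  "commands": [
    {"gripper":-1,"x":0,"y":0,"z":1,"turn":0},
    {"gripper":-1,"x":0,"y":0,"z":1.8,"turn":0},
    {"gripper":-1,"x":0,"y":0,"z":2.2,"turn":0},
    {"gripper":-1,"x":0,"y":0,"z":2.2,"turn":0}
  ]
}}

```text
time_s: 12.72
ee_pos: [0.5058, -0.205, 0.0959]
tcp_rot: [0.813, 0.582, 0.0, 0.001]
wrist_force: [-4.2, 0.8, 13.7]
gripper_width: 0.0119
```

```bash
python3 look.py 9
```

```text
12.725 [ 0.50579382 -0.20496462  0.09590959] 71.24992235912403 [8.12846108e-01 5.82477162e-01 2.52814065e-04 1.22339283e-03] [-4.21968936  0.76222566 13.70085511] [0.2586517  0.74504102 0.03963318] 0.011948959009042345
tool shift to target [-3.13016039e-01 -7.32023659e-02  9.59100370e+01]
```

View pics/wrist9.png

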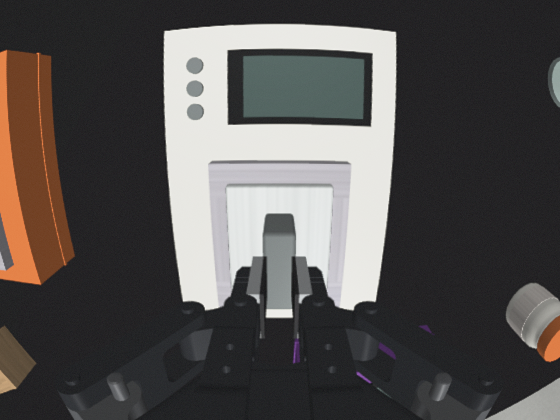

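View pics/scene9.png

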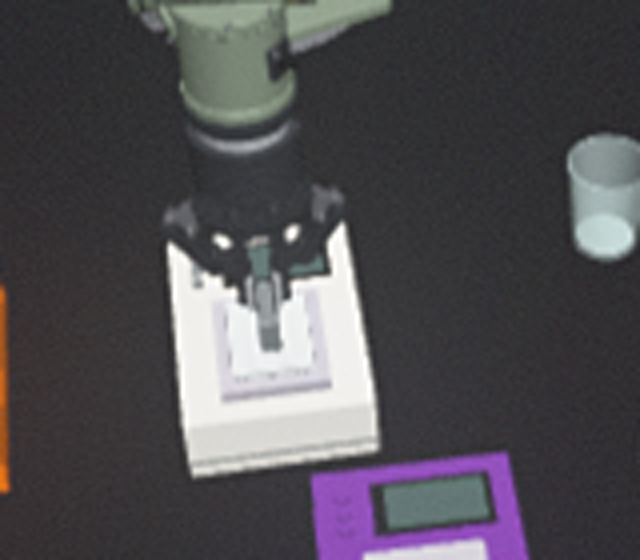

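Force is now 15.8 N above baseline with travel stalling, so the flange has met the collar. The flange at (227–332, row 186) is centred in the collar. I'll add a little more push.

>>> {"op": "jog_arm", "data": {
  "commands": [
    {"gripper":-1,"x":0,"y":0,"z":1,"turn":0},
    {"gripper":-1,"x":0,"y":0,"z":1.8,"turn":0},
    {"gripper":-1,"x":0,"y":0,"z":1.8,"turn":0},
    {"gripper":-1,"x":0,"y":0,"z":1.8,"turn":0}
  ]
}}

```text
time_s: 13.38
ee_pos: [0.5058, -0.205, 0.0959]
tcp_rot: [0.813, 0.582, 0.0, 0.002]
wrist_force: [-6.2, 1.6, 14.6]
gripper_width: 0.0121
```

```bash
python3 look.py 10;python3 - <<'E'
from h import *
a=cv2.imread("pics/wrist10.png");cv2.imwrite("pics/crop10.png",cv2.resize(a[155:305,205:355],None,fx=4,fy=4,interpolation=cv2.INTER_CUBIC))
E
```

```text
13.375 [ 0.50580525 -0.20497796  0.09587166] 71.25084755426168 [8.12840691e-01 5.82483589e-01 4.87317841e-04 1.62534909e-03] [-6.17371216  1.57913691 14.5897844 ] [ 0.27605388  0.84961185 -0.0177243 ] 0.012110281214626694
tool shift to target [-0.29575485 -0.17706315 95.87197148]
```

View pics/crop10.png

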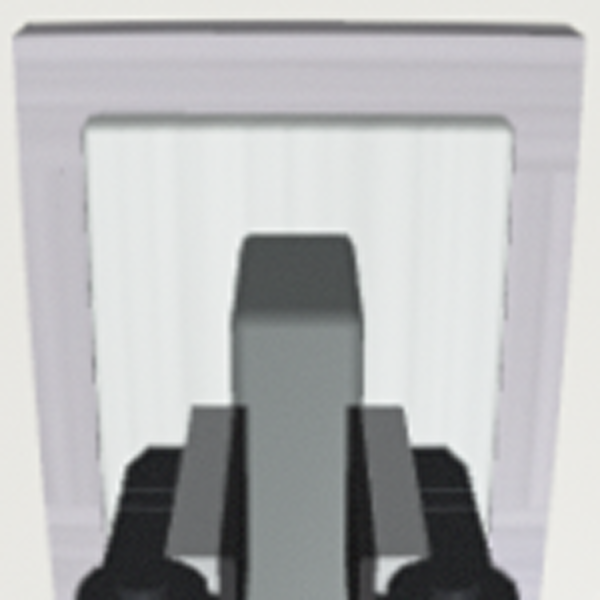

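View pics/scene10.png

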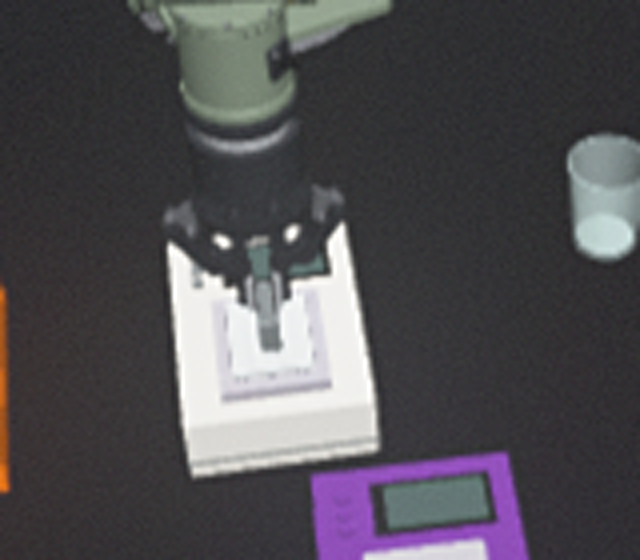

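Total push is about 16.7 N and z has stopped changing (0.0959), but there is a lateral load of about 6 N towards the base. I'll ease that with a small sideways shift and push slightly more. If z holds, that confirms the hard stop.

>>> {"op": "jog_arm", "data": {
  "commands": [
    {"gripper":-1,"x":-0.2,"y":-0.5,"z":1.8,"turn":0},
    {"gripper":-1,"x":-0.2,"y":-0.5,"z":2.2,"turn":0},
    {"gripper":-1,"x":-0.2,"y":-0.5,"z":2.2,"turn":0},
    {"gripper":-1,"x":-0.2,"y":-0.5,"z":2.2,"turn":0}
  ]
}}

```text
time_s: 14.02
ee_pos: [0.5058, -0.205, 0.0959]
tcp_rot: [0.813, 0.582, 0.001, 0.002]
wrist_force: [-3.8, 2.4, 15.8]
gripper_width: 0.0124
```

```bash
python3 look.py 11;python3 - <<'E'
from h import *
st=r.read_state();R=Ro.from_quat(st["tcp_rot"]).as_matrix();print("tool z",R[:,2])
a=cv2.imread("pics/wrist11.png");g=a.min(2).astype(int);print(g[155:196,255].tolist())
for row in (200,235): print(row,g[row,206:236].tolist(),g[row,322:352].tolist())
E
```

```text
14.025 [ 0.50583563 -0.20499881  0.09586027] 71.24526362213173 [0.81286699 0.58244288 0.00122027 0.00246308] [-3.84390772  2.44308519 15.83488561] [ 0.3991808   0.80899    -0.02948619] 0.012397933003883579
tool shift to target [-0.30647151 -0.42486928 95.85968469]
tool z [ 0.00478997 -0.00255531 -0.99998526]
[228, 227, 228, 228, 222, 147, 111, 125, 170, 197, 200, 201, 199, 199, 193, 190, 190, 193, 193, 194, 193, 193, 194, 196, 195, 194, 193, 183, 154, 135, 146, 172, 205, 226, 230, 229, 228, 229, 228, 229, 227]
200 [226, 227, 227, 219, 204, 194, 195, 196, 197, 194, 193, 192, 189, 192, 191, 191, 192, 192, 191, 187, 183, 215, 230, 229, 228, 229, 229, 228, 227, 227] [230, 228, 228, 228, 227, 228, 229, 229, 230, 218, 208, 198, 197, 197, 194, 194, 193, 195, 193, 193, 192, 196, 200, 201, 199, 199, 199, 220, 226, 227]
235 [227, 227, 226, 227, 228, 224, 208, 190, 193, 194, 197, 195, 194, 192, 191, 190, 191, 192, 192, 192, 190, 192, 198, 221, 228, 227, 228, 229, 228, 227] [228, 228, 228, 228, 228, 229, 228, 220, 213, 195, 198, 195, 197, 195, 195, 196, 194, 192, 194, 199, 202, 203, 202, 200, 211, 226, 229, 229, 228, 228]
```

z holds at 0.0959 under the extra push, so the flange is on the hard stop. The sideways easing tilted the tool to about 0.3°, so I'll take that shift back while keeping the push.

>>> {"op": "jog_arm", "data": {
  "commands": [
    {"gripper":-1,"x":0.1,"y":0.5,"z":2.2,"turn":0},
    {"gripper":-1,"x":0.1,"y":0.5,"z":2.3,"turn":0},
    {"gripper":-1,"x":0.1,"y":0.5,"z":2.3,"turn":0},
    {"gripper":-1,"x":0.1,"y":0.5,"z":2.3,"turn":0}
  ]
}}

```text
time_s: 14.68
ee_pos: [0.5059, -0.205, 0.0958]
tcp_rot: [0.813, 0.582, 0.001, 0.003]
wrist_force: [-7.3, 1.9, 18.5]
gripper_width: 0.0121
```

```bash
python3 look.py 12;python3 - <<'E'
from h import *
st=r.read_state();R=Ro.from_quat(st["tcp_rot"]).as_matrix();print("tool z",R[:,2],st["wrist_force"],st["time_s"])
E
```

```text
14.675 [ 0.50588622 -0.20500204  0.0958364 ] 71.24859599320409 [0.8128497  0.58246666 0.00116432 0.00256813] [-7.30491587  1.8662389  18.51993796] [0.34316279 1.19130736 0.00904563] 0.012050753464664488
tool shift to target [-0.29924273 -0.48381844 95.83557736]
tool z [ 0.00487857 -0.00280213 -0.99998417] [-6.8234202   1.64878932 18.05059866] 14.825
```

View pics/wrist12.png

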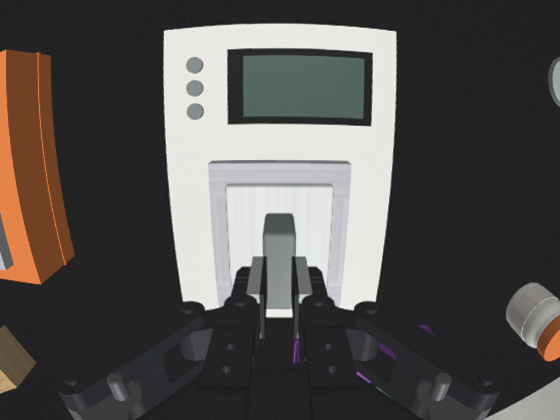

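View pics/scene12.png

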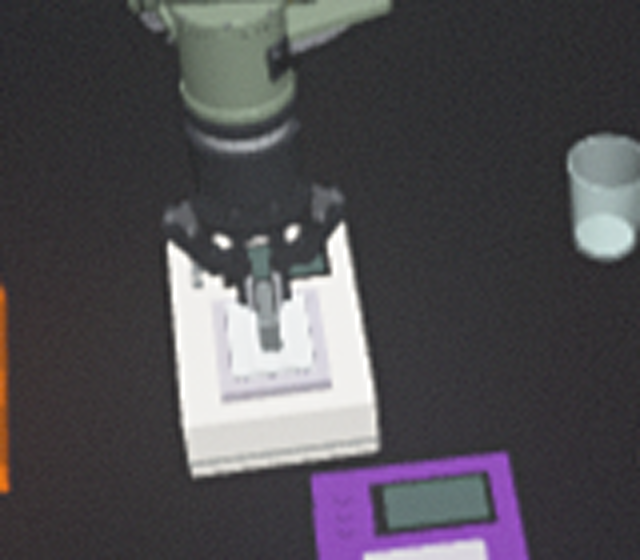

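z stays at 0.0958 while force has risen to about 20.4 N, roughly 8 N of it on the collar. The pictures show the flange lying squarely in the collar, with columns 227–332 against 209–350. I'm handing in.

```bash
python3 -c "
from bench import r,workorder
print(workorder.finish_job());s=r.read_state();print(s['time_s'],s['ee_pos'],s['wrist_force'],s['gripper_width'])"
```

```text
the job is handed in; nothing more can be done
None
the job is handed in; nothing more can be done
```

I gripped the cassette by its bar, centred it on the white reader's plate and pressed it down onto the collar. The arm was still holding it there when I handed the job in, at about 14.8 s.

**Push:** About 20 N more than the carried weight. The spring takes 12 N of that, so about 8 N is on the collar. The height stayed at 0.0958–0.0959 m (within 0.1 mm) while the force rose by about 5 N, which is a hard stop.

**Centring:** The last measured offset was about 0.6 mm, inside the 3 mm gap. I then nudged it by 0.4 mm each way. The later pictures show the flange sitting squarely, but I did not measure the offset again.

**Bystanders:** I kept the cassette well clear of all three. The beaker and the jar look undisturbed in the last pictures. The brass weight is outside their view, so I did not check it at the end.

**Checks that disagreed:**
- **Seating height:** it stopped about 0.6 mm above the height I calculated. I take that as error in my grip height, but I could not confirm it.
- **Tilt and side load:** a side load of about 7 N and a tool tilt of about 0.3° remain. My attempt to undo the tilt did not work.
- **Gripper opening:** it read 12 mm on the 16 mm bar, though the hold was steady throughout.

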